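Bring up and lock a lathe tailstock whose lock lever tells nothing

ROBOT

A 7-joint arm with a two-finger parallel gripper is mounted at the origin on a cart in front of the work surface, level with it; the furniture and walls round the work are solid. World frame = base frame: x ahead of the robot, y to its left, z up, the work surface at z = 0. Lengths are in m, angles in rad, forces in N, time in s.
With the tool pointing down it reaches from about 0.4 to 0.875 m from the base axis. Payload 19.3 kg.
Tool frame: the origin (TCP) lies midway between the tips of the shut fingers; the grasp point (between the pads) lies 19 mm behind it (bot.pinch_z is the distance from the TCP to the grasp point, in m); z points along the fingers, y is the line along which they close (so a half turn about z gives the same grasp; the last joint's range is limited). The gripper opens to 85 mm and grips with 20 to 120 N. Pads are 22 mm wide; open, the fingers measure 114 mm over their backs; the gripper's body (76 mm by 85 mm) begins 54 mm behind the grasp point. The pads swing forward as they close: fully open they stand 13 mm farther back than shut.
Start: joints at [1.278, 0.521, -0.036, 1.599, 0.021, 1.021, -0.113], TCP at [0.138, -0.61, 0.231] pointing down, gripper open.
Joint ranges: [-2.91, 2.91], [-0.3, 2.13], [-1.5, 1.42], [0.17, 2.43], [-1.26, 4.41], [0.16, 1.93], [-2.52, 2.52]. Speed limits (rad/s): [1.89, 1.89, 2.39, 2.39, 3.01, 3.01, 3.01].

INTERFACE

Orientations are given as [roll, pitch, yaw] about the fixed x, y, z axes, in that order (R = Rz(yaw) Ry(pitch) Rx(roll)).
In Python, from workcell import observe, viewer, bot gives the robot as it stands. The module is installed in compiled form; this text tells all that it offers.
- The arm moves only by the tool play_rows, never from a script. Its argument "motion" is a list of rows, each a list of 7 numbers: the shift along the tool's x, y, z in cm, then the turn, a rotation vector about the tool's x, y, z in rad, then the opening, from -1 (shut) to 1 (fully open), so that 0 is half open. A call has exactly 5 rows; each row is the pose to reach, as a shift and turn from the pose commanded when the call began, along the tool's axes at that moment; what a row does not reach only later rows make up. A row lasts 1/10 s, in which the tool goes at most 50 mm and 8.59 degrees, less where a joint would pass 70% of its speed; a pose out of reach is approached as far as the arm can. A call with a gripper value outside its range is refused whole. The fingers move at their own pace and stop on an object; "squeeze" is the grip in N (left out, the last holds). Time passes only in rows, so rows that repeat a pose let the fingers close, or fill a call up. It gives the time, the measured TCP pose, the force, the opening and the grip force at its end, in the units of the state.
- observe(): the state, without advancing time (a new reading comes with each control period).
- viewer.grab_frame(name): name is "side" or "top"; returns (picture, depth): 384x512x3 uint8, red, green, blue; 384x512 float32, m along the optical axis (not along the pixel's ray), 0 where there is no reading.
- viewer.camera_info(name): a dict with "fx", "fy", "cx", "cy" (pixels), "k1" (the pictures are not rectified: a ray, as slopes to the right and down, at radius r is drawn at 1 + k1 r^2 times it, then the intrinsics apply), "R" (3x3) and "t" (3): a world point X has camera coordinates R X + t. Camera axes: x right, y down, z forward; pixel columns grow to the right and rows downward; lengths in m; the calibration is good to about 2 mm. A picture is of the moment at which its call begins. camera_info takes no time and is no camera call.
- bot.job_done(): hands the job in; it is judged then, once.
The state is a dict: "clock": time; "qpos": joint angles; "qd": joint speeds; "joint_efforts": joint torques, N m; "position": TCP position; "tool_rot": TCP orientation; "force": force on the tool from outside, world axes, zero at the start; "moment": the same for the moment, N m; "grip_width": finger opening in m; "finger_force": force on a finger pad.
Only numpy, scipy, OpenCV 4.12 (cv2) and the standard library are available. Lean on these libraries where they do the work, as an engineer would, in place of code of your own. Each camera call takes 0.05 s, during which the arm holds its last target. There are 200 camera calls.

TASK

Set up the small wood lathe for turning: slide the tailstock, unlocked, along the bed until the point of its centre just meets the end of the blank in the chuck, then throw the lever on the front of the tailstock so that the tailstock is locked there. The lever leans to one side or the other and carries no mark: nobody knows which side locks on this lathe, and whether the tailstock is locked now shows only when you try to slide it. Do not drive the blank deeper into the chuck, and leave the chisel and the tin in front of the lathe where they are.

Things in the scene. Friction and masses are not known exactly. Their poses are not given: they have to be found in the camera images.
- lathe_bed: bed of a small wood lathe (grey castings, steel ways), fixed. Origin on the bench under the lathe's middle; y along the bed towards the headstock and chuck (robot's left, turned up to 0.2 rad), x across it away from the robot, z up. Bed top 62 mm up, 94 mm wide; headstock (198 mm high) at y 0.10 to 0.26 m; tool rest (128 mm high) in front of the chuck at y 0.02 to 0.10 m
- tailstock: grey casting, 1 kg, that slides only along the bed's y. Origin on the bed's top under its middle. Foot 104 mm wide (x), 84 mm long (y), 20 mm high; barrel 44 mm thick along y, axis 60 mm above the origin. Free, it slides with 10 N of friction and stays where left; locked, it holds against more than 40 N (giving 1 to 2 mm). Starts 35 to 120 mm short of the blank
- centre_tip (a point): the point of the steel centre on the tailstock, 90 mm from the tailstock's origin towards the headstock, on the spindle axis 122 mm above the bench
- blank_end (a point): centre of the end face of the wooden blank (turned spindle, 25 mm diameter at this end, held lightly in the four-jaw chuck), on the spindle axis 122 mm above the bench, facing the centre's point. It sticks out by a varying length; a push of more than 35 N drives it deeper into the chuck
- handwheel_face (a point): middle of the flat outer face of the tailstock's round handwheel (58 mm diameter, 122 mm above the bench), at the end of the tailstock away from the headstock; the face looks along the bed's -y. A good place to push the tailstock towards the blank
- lever_shaft (a point): point on the axis of the lock lever's shaft, in the plane in which the lever swings: on the front of the tailstock, 72 mm from the bed's middle towards the robot (bed's -x), 92 mm above the bench. The axis runs along the bed's x. It moves with the tailstock and not with the lever
- lever_ball (a point): centre of the black ball (23 mm diameter) at the end of the lock lever, 85 mm from the shaft's axis; between them a round steel stem of 10 mm diameter
- lock_lever (a joint): lean of the lock lever, rad: 0 upright, +0.45 fully towards the headstock, -0.45 fully away from it. It rests at either end and tips over centre: pushed sideways at ball or stem (4 to 8 N) past upright it falls over to the other end by itself. One end locks the tailstock, the other frees it; which is which differs from start to start and cannot be seen
- chisel_1: loose bench chisel with a wooden handle, 259 mm long, 25 mm thick, lying on the bench in front of the lathe; to be left alone. Origin at its underside's middle, y along it
- wax_tin: loose round olive-coloured tin, 67 mm diameter, 30 mm high, standing on the bench in front of the tailstock end of the lathe; to be left alone. Origin at the middle of its underside

How it is judged:
By the outcome, as a careful person would: the job done as asked, in the order asked, and still so for the second after the job is handed in, with the robot touching nothing.
It also fails if it takes over 64 s, if anything falls off the work surface, if the arm or the gripper's body presses on something with over 40 N, if the wrist force passes 120 N, or if a joint passes its speed limit or range.

## Working session

There is one attempt and no reset: what is moved stays moved. The work goes in short steps, Python scripts to look and compute and a tool call to move; the robot and the scene stay as the last step left them, time stands still between calls to the robot, and variables do not carry over. Pictures are saved under pics/ and viewed, at most 10 in all, crops included, and the job is handed in when it is done.

Besides the shell and the picture viewer there is one more tool, called after "Request:" as a command line: name --pt "numbers of a row" for each row, then --argument value for the rest. play_rows: Moves the arm, as the interface text tells. Its arguments: {"type":"object","properties":{"motion":{"type":"array"},"squeeze":{"type":"number"}},"required":["motion"]}

```bash
mkdir -p pics; cat > h.py <<'E'
import numpy as np, cv2
from workcell import observe, viewer, bot
def ray(n,u,v):
    c=viewer.camera_info(n); xd=(u-c['cx'])/c['fx']; yd=(v-c['cy'])/c['fy']
    x,y=xd,yd
    for _ in range(20):
        s=1+c['k1']*(x*x+y*y); x,y=xd/s,yd/s
    R=np.array(c['R']);t=np.array(c['t'])
    return -R.T@t, R.T@np.array([x,y,1.])
def atz(n,u,v,z):
    o,d=ray(n,u,v); return o+d*(z-o[2])/d[2]
def dep(n,u,v,D):
    o,d=ray(n,u,v); return o+d*D[int(round(v)),int(round(u))]
def proj(n,X):
    c=viewer.camera_info(n); p=np.array(c['R'])@X+np.array(c['t']); x,y=p[:2]/p[2]; s=1+c['k1']*(x*x+y*y)
    return np.array([c['fx']*x*s+c['cx'],c['fy']*y*s+c['cy']])
E
python3 - <<'E'
from h import *
for n in('side','top'):
    p,d=viewer.grab_frame(n); cv2.imwrite(f'pics/{n}0.png',p[:,:,::-1]); np.save(f'{n}0.npy',d)
    c=viewer.camera_info(n); print(n,c['fx'],c['k1'],-np.array(c['R']).T@np.array(c['t']))
s=observe(); print(s)
E
```

```text
side 457.3398195892183 -0.0028406282131384097 [0.07298019 0.57172518 0.4651604 ]
top 409.1219647751847 -0.10264743243369152 [ 0.46844699 -0.06694125  0.97050032]
{'clock': 0.1, 'qpos': array([ 1.27778944,  0.52193824, -0.03632528,  1.59987273,  0.02117892,
        1.02109308, -0.11277126]), 'qd': array([-1.53690091e-03, -1.53729134e-03,  6.35344322e-05, -5.74392041e-04,
       -1.95267265e-03, -4.65220504e-04,  8.17000779e-04]), 'joint_efforts': array([ 3.62422623e-03, -9.28481627e+01,  1.98368043e+00, -3.70531118e+01,
        1.80364901e-02,  5.43075163e-03,  6.46548074e-05]), 'position': array([ 0.13802313, -0.60930412,  0.23082141]), 'tool_rot': array([-3.14066631e+00,  4.53591643e-05,  2.22810368e-01]), 'force': array([-1.1003984 , -0.53296359,  0.61898664]), 'moment': array([ 0.02719728, -0.0105497 , -0.01728042]), 'finger_force': 0.0, 'grip_width': 0.08557262078239801}
```

View pics/side0.png

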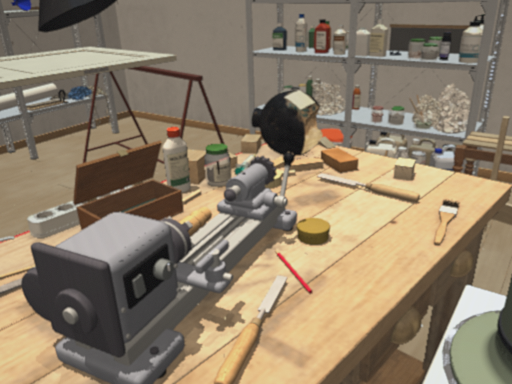

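View pics/top0.png

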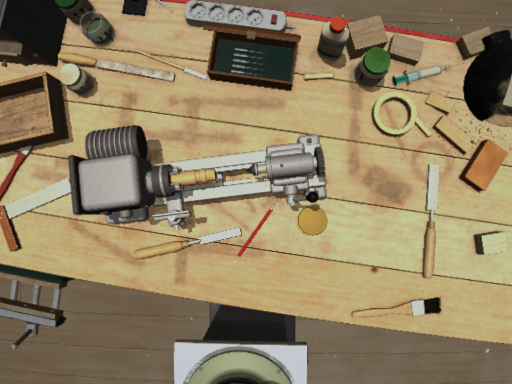

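The side view shows the headstock at about (110,290), the tailstock near (250,190) with its lever ball near (290,160), and the tin at (313,231). The top view shows the tailstock at (292,165), the lever ball near (313,197), the blank's end near (215,175) and the tin at (312,220). Next I'll enlarge both.

```bash
python3 - <<'E'
import cv2,numpy as np
a=cv2.imread('pics/top0.png')[125:245,180:340]; b=cv2.imread('pics/side0.png')[135:255,170:330]
cv2.imwrite('pics/c0.png',cv2.resize(a,None,fx=5,fy=5,interpolation=cv2.INTER_CUBIC))
cv2.imwrite('pics/c1.png',cv2.resize(b,None,fx=5,fy=5,interpolation=cv2.INTER_CUBIC))
E
```

```text
(no output)
```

View pics/c0.png

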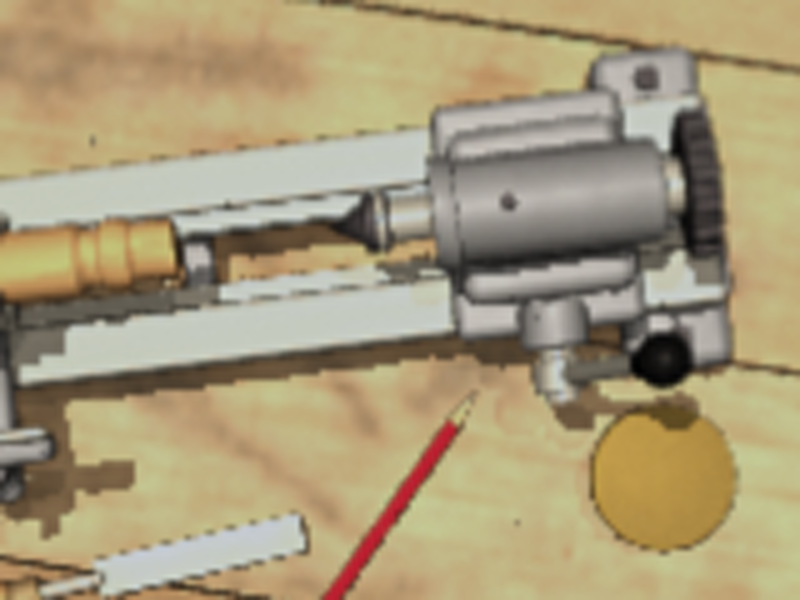

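View pics/c1.png

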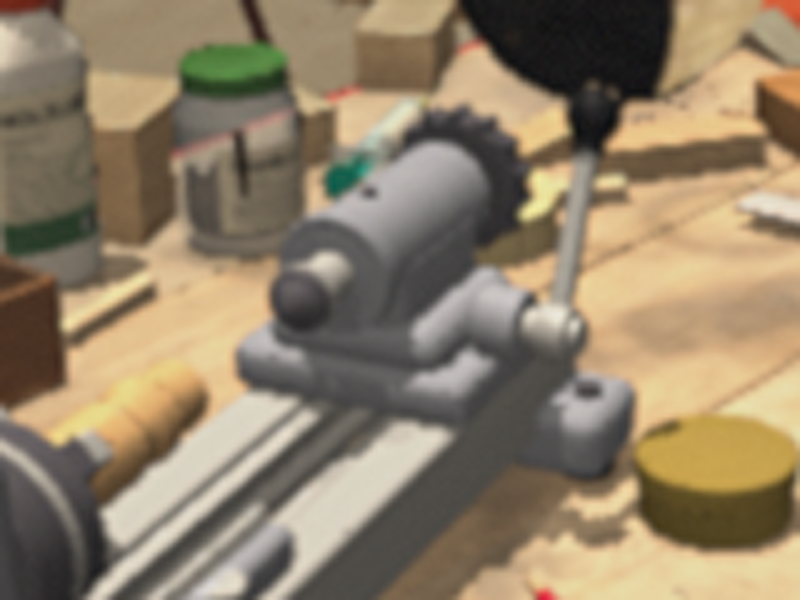

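The enlarged top view has the centre tip at crop (333,228), the blank's end at (180,247), the ball at (662,360) and the handwheel face at x≈722. The lever leans away from the headstock.

```bash
cat > m.py <<'E'
from h import *
def T(u,v,z): return atz('top',180+u/5,125+v/5,z)
def S(u,v): return (170+u/5,135+v/5)
P=dict(tip=T(333,228,.122),blank=T(180,247,.122),wheel=T(720,180,.122),ball=T(662,360,.1685),tin=T(664,478,.03))
for k,v in P.items(): print(k,v.round(4))
# bed edges far & near at z .062
a=T(0,183,.062);b=T(430,130,.062);c=T(20,385,.062);d=T(450,335,.062)
for p,q in((b,a),(d,c)): w=q-p; print('yaw',np.arctan2(-w[0],w[1]))
D=np.load('top0.npy'); 
for n,(u,v) in dict(barrel=(560,200),ball=(662,355),blank=(100,255),tin=(664,478),wheel=(705,180),foot=(520,120)).items(): print(n,dep('top',180+u/5,125+v/5,D).round(4))
for k in P: print(k,(proj('side',P[k])-[170,135])*5)
E
python3 m.py
```

```text
tip [ 0.5494 -0.0201  0.122 ]
blank [0.5409 0.0438 0.122 ]
wheel [ 0.5709 -0.1811  0.122 ]
ball [ 0.4942 -0.1522  0.1685]
tin [ 0.4445 -0.1682  0.03  ]
yaw 0.12900305054351446
yaw 0.12563790207117054
barrel [ 0.5594 -0.1133  0.144 ]
ball [ 0.4957 -0.1509  0.1807]
blank [0.536  0.0748 0.1379]
tin [ 0.4445 -0.1681  0.0308]
wheel [ 0.5675 -0.1714  0.1494]
foot [ 0.6013 -0.0991  0.0817]
tip [286.47825263 313.15514547]
blank [192.1234035  385.26633481]
wheel [478.54821406 165.98043054]
ball [602.04834198 111.78465811]
tin [726.61485289 444.31396931]
```

Request:
play_rows --pt "4.4 -2.3 0 0 0 0.03 -1" --pt "8.8 -4.6 0 0 0 0.06 -1" --pt "13.2 -6.9 0 0 0 0.096 -1" --pt "17.6 -9.2 0 0 0 0.096 -1" --pt "22 -11.5 0 0 0 0.096 -1" --squeeze 40

```text
clock: 0.6
position: [0.3284, -0.4472, 0.2312]
tool_rot: [-3.141, 0.0, 0.127]
force: [1.2, -0.3, -0.1]
grip_width: 0.0122
finger_force: 0.0
```

Request:
play_rows --pt "4 -2.5 0 0 0 0 -1" --pt "8 -5 0 0 0 0 -1" --pt "12 -7.5 0 0 0 0 -1" --pt "16 -10 0 0 0 0 -1" --pt "20 -12.5 0 0 0 0 -1"

```text
clock: 1.1
position: [0.511, -0.298, 0.2311]
tool_rot: [-3.141, 0.0, 0.127]
force: [0.1, -0.6, -0.9]
grip_width: -0.0001
finger_force: 0.0
```

Request:
play_rows --pt "3.6 -2.4 1 0 0 0 -1" --pt "7.4 -4.9 3 0 0 0 -1" --pt "7.4 -4.9 7 0 0 0 -1" --pt "7.4 -4.9 11 0 0 0 -1" --pt "7.4 -4.9 12.3 0 0 0 -1"

```text
clock: 1.6
position: [0.5752, -0.2406, 0.1044]
tool_rot: [-3.139, 0.005, 0.127]
force: [-0.2, 0.4, -0.9]
grip_width: 0.0
finger_force: 0.0
```

```bash
cat > g.py <<'E'
from h import *
import sys
k=sys.argv[1]
p,_=viewer.grab_frame('top'); q,_=viewer.grab_frame('side')
z=lambda a:cv2.resize(a[:,:,::-1],None,fx=3.75,fy=3.75,interpolation=cv2.INTER_CUBIC)
im=np.vstack([z(p[140:220,180:390]),z(q[140:220,120:330])])
cv2.imwrite(f'pics/{k}.png',im); print(im.shape)
s=observe(); print(s['position'],s['force'],s['clock'])
E
python3 g.py p1
```

```text
(600, 788, 3)
[ 0.5760299  -0.24140371  0.10688034] [ 0.60761831 -0.39411027  0.7108609 ] 1.7
```

View pics/p1.png

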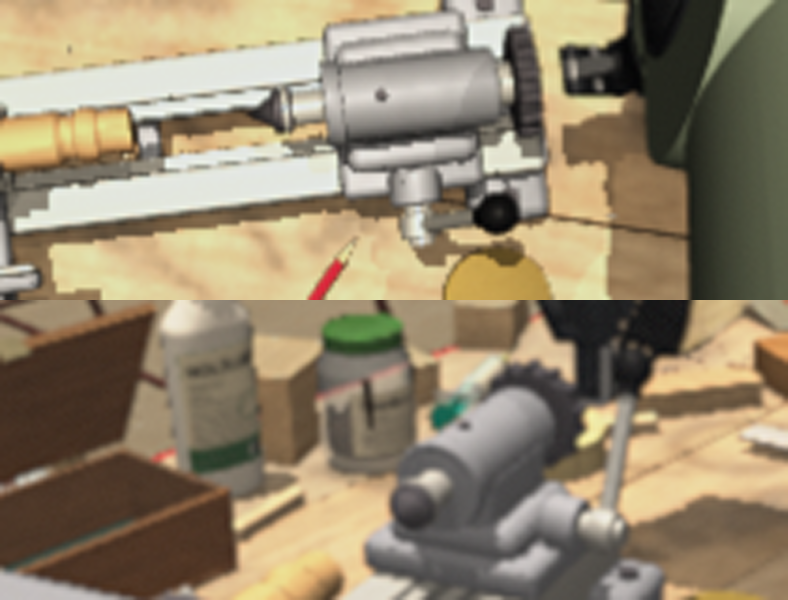

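The fingers (top crop about (590,70)) are lined up with the handwheel (530,85), about 4-5 cm away. I'll advance gently.

Request:
play_rows --pt "0 -1.5 0 0 0 0 -1" --pt "0 -3 0 0 0 0 -1" --pt "0 -3.6 0 0 0 0 -1" --pt "0 -3.9 0 0 0 0 -1" --pt "0 -4 0 0 0 0 -1"

```text
clock: 2.2
position: [0.5723, -0.2016, 0.109]
tool_rot: [3.141, -0.001, 0.127]
force: [0.4, -0.6, -1.0]
grip_width: -0.0003
finger_force: 0.0
```

Request:
play_rows --pt "0 -0.1 0 0 0 0 -1" --pt "0 -0.2 0 0 0 0 -1" --pt "0 -0.3 0 0 0 0 -1" --pt "0 -0.4 0 0 0 0 -1" --pt "0 -0.4 0 0 0 0 -1"

```text
clock: 2.7
position: [0.5715, -0.1982, 0.1083]
tool_rot: [3.141, -0.0, 0.126]
force: [-0.8, -2.1, 1.1]
grip_width: 0.0
finger_force: 0.8
```

Request:
play_rows --pt "0 -0.05 0 0 0 0 -1" --pt "0 -0.1 0 0 0 0 -1" --pt "0 -0.15 0 0 0 0 -1" --pt "0 -0.2 0 0 0 0 -1" --pt "0 -0.2 0 0 0 0 -1"

```text
clock: 3.2
position: [0.5714, -0.197, 0.1086]
tool_rot: [3.14, -0.001, 0.126]
force: [0.6, -7.2, 3.3]
grip_width: -0.0002
finger_force: 3.1
```

Request:
play_rows --pt "0 -0.05 0 0 0 0 -1" --pt "0 -0.1 0 0 0 0 -1" --pt "0 -0.15 0 0 0 0 -1" --pt "0 -0.2 0 0 0 0 -1" --pt "0 -0.2 0 0 0 0 -1"

```text
clock: 3.7
position: [0.5711, -0.1954, 0.1087]
tool_rot: [3.14, -0.001, 0.126]
force: [0.7, -9.8, 3.6]
grip_width: 0.0001
finger_force: 4.0
```

Request:
play_rows --pt "0 -0.1 0 0 0 0 -1" --pt "0 -0.2 0 0 0 0 -1" --pt "0 -0.3 0 0 0 0 -1" --pt "0 -0.3 0 0 0 0 -1" --pt "0 -0.3 0 0 0 0 -1"

```text
clock: 4.2
position: [0.5708, -0.1923, 0.1087]
tool_rot: [3.14, -0.001, 0.126]
force: [-0.5, -9.3, 5.0]
grip_width: 0.0
finger_force: 4.2
```

The tailstock slides at about 10 N, so the present side is free. I'll push on.

Request:
play_rows --pt "0 -0.6 0 0 0 0 -1" --pt "0 -1.3 0 0 0 0 -1" --pt "0 -2 0 0 0 0 -1" --pt "0 -2.6 0 0 0 0 -1" --pt "0 -3 0 0 0 0 -1"

```text
clock: 4.7
position: [0.5668, -0.1624, 0.1088]
tool_rot: [3.14, -0.0, 0.126]
force: [-0.3, -10.7, 5.5]
grip_width: 0.0
finger_force: 5.1
```

Request:
play_rows --pt "0 -0.4 0 0 0 0 -1" --pt "0 -0.8 0 0 0 0 -1" --pt "0 -1.2 0 0 0 0 -1" --pt "0 -1.5 0 0 0 0 -1" --pt "0 -1.5 0 0 0 0 -1"

```text
clock: 5.2
position: [0.5649, -0.1472, 0.1087]
tool_rot: [3.14, -0.0, 0.126]
force: [-2.3, -8.0, 7.1]
grip_width: 0.0001
finger_force: 4.4
```

```bash
python3 g.py p2
```

```text
(600, 788, 3)
[ 0.56490604 -0.14724989  0.10870572] [-2.37986881 -6.92594317  6.94322621] 5.3
```

View pics/p2.png

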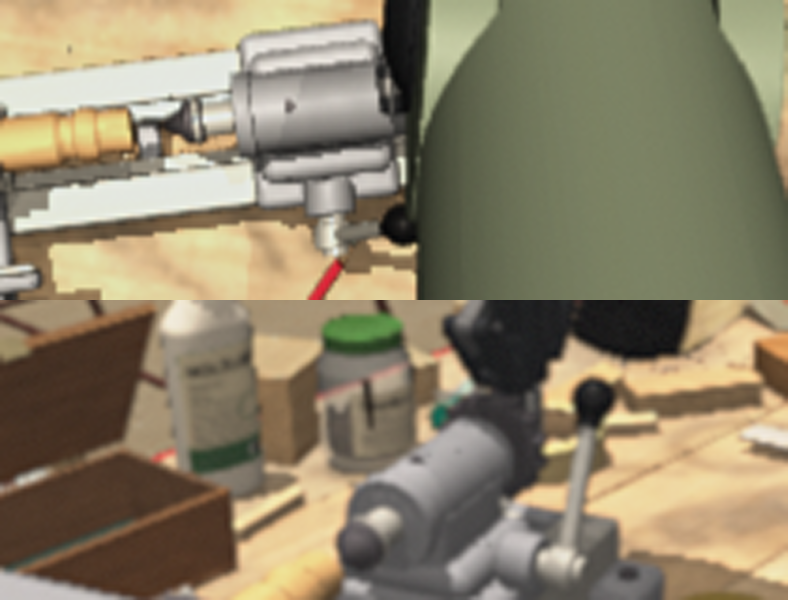

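The tip is at about crop (157,120) and the blank's end at (133,125), so about 13-14 mm remains. That agrees with dead reckoning.

Request:
play_rows --pt "0 -0.3 0 0 0 0 -1" --pt "0 -0.6 0 0 0 0 -1" --pt "0 -0.8 0 0 0 0 -1" --pt "0 -0.9 0 0 0 0 -1" --pt "0 -0.9 0 0 0 0 -1"

```text
clock: 5.8
position: [0.5638, -0.1387, 0.1087]
tool_rot: [3.14, -0.0, 0.126]
force: [-0.6, -9.1, 5.5]
grip_width: 0.0002
finger_force: 4.9
```

Request:
play_rows --pt "0 -0.05 0 0 0 0 -1" --pt "0 -0.1 0 0 0 0 -1" --pt "0 -0.15 0 0 0 0 -1" --pt "0 -0.15 0 0 0 0 -1" --pt "0 -0.15 0 0 0 0 -1"

```text
clock: 6.3
position: [0.5636, -0.1374, 0.1087]
tool_rot: [3.14, -0.0, 0.126]
force: [-1.4, -9.5, 5.1]
grip_width: 0.0002
finger_force: 5.1
```

Request:
play_rows --pt "0 -0.05 0 0 0 0 -1" --pt "0 -0.1 0 0 0 0 -1" --pt "0 -0.15 0 0 0 0 -1" --pt "0 -0.15 0 0 0 0 -1" --pt "0 -0.15 0 0 0 0 -1"

```text
clock: 6.8
position: [0.5634, -0.1358, 0.1087]
tool_rot: [3.14, -0.0, 0.126]
force: [-1.0, -11.2, 6.8]
grip_width: -0.0001
finger_force: 5.1
```

Request:
play_rows --pt "0 -0.03 0 0 0 0 -1" --pt "0 -0.06 0 0 0 0 -1" --pt "0 -0.1 0 0 0 0 -1" --pt "0 -0.1 0 0 0 0 -1" --pt "0 -0.1 0 0 0 0 -1"

```text
clock: 7.3
position: [0.5632, -0.1349, 0.1087]
tool_rot: [3.14, -0.0, 0.126]
force: [-0.8, -9.4, 6.5]
grip_width: 0.0
finger_force: 5.2
```

```bash
python3 - <<'E'
from h import *
p,_=viewer.grab_frame('top'); q,_=viewer.grab_frame('side')
z=lambda a,f:cv2.resize(a[:,:,::-1],None,fx=f,fy=f,interpolation=cv2.INTER_CUBIC)
im=np.vstack([z(p[155:195,195:275],9),z(q[195:221,180:260],9)])
cv2.imwrite('pics/p3.png',im); print(im.shape)
E
```

```text
(594, 720, 3)
```

View pics/p3.png

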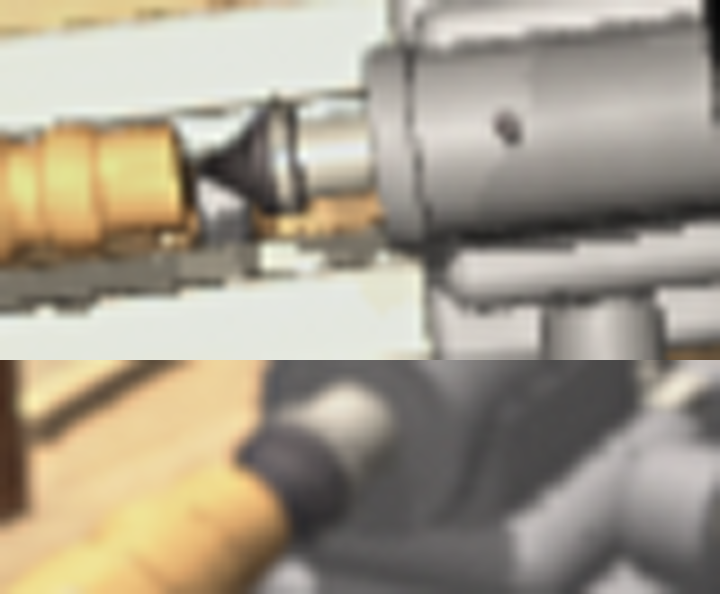

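The tip is at crop (198,165) and the blank's face at (190,165), so about 2 mm remains. I'll go in half-millimetre steps.

Request:
play_rows --pt "0 -0.03 0 0 0 0 -1" --pt "0 -0.06 0 0 0 0 -1" --pt "0 -0.08 0 0 0 0 -1" --pt "0 -0.08 0 0 0 0 -1" --pt "0 -0.08 0 0 0 0 -1"

```text
clock: 7.9
position: [0.5631, -0.1342, 0.1087]
tool_rot: [3.14, -0.0, 0.125]
force: [-1.2, -10.1, 6.5]
grip_width: -0.0
finger_force: 5.2
```

Request:
play_rows --pt "0 -0.02 0 0 0 0 -1" --pt "0 -0.04 0 0 0 0 -1" --pt "0 -0.06 0 0 0 0 -1" --pt "0 -0.06 0 0 0 0 -1" --pt "0 -0.06 0 0 0 0 -1"

```text
clock: 8.4
position: [0.5631, -0.1336, 0.1087]
tool_rot: [3.14, -0.0, 0.126]
force: [-1.7, -10.0, 6.9]
grip_width: -0.0004
finger_force: 5.2
```

Request:
play_rows --pt "0 -0.02 0 0 0 0 -1" --pt "0 -0.04 0 0 0 0 -1" --pt "0 -0.06 0 0 0 0 -1" --pt "0 -0.06 0 0 0 0 -1" --pt "0 -0.06 0 0 0 0 -1"

```text
clock: 8.9
position: [0.563, -0.1332, 0.1087]
tool_rot: [3.14, -0.0, 0.125]
force: [-0.8, -10.3, 6.4]
grip_width: -0.0
finger_force: 5.4
```

Request:
play_rows --pt "0 -0.02 0 0 0 0 -1" --pt "0 -0.04 0 0 0 0 -1" --pt "0 -0.06 0 0 0 0 -1" --pt "0 -0.06 0 0 0 0 -1" --pt "0 -0.06 0 0 0 0 -1"

```text
clock: 9.4
position: [0.563, -0.1329, 0.1087]
tool_rot: [3.139, -0.0, 0.125]
force: [-1.1, -12.9, 7.0]
grip_width: -0.0
finger_force: 5.8
```

Request:
play_rows --pt "0 -0.02 0 0 0 0 -1" --pt "0 -0.04 0 0 0 0 -1" --pt "0 -0.06 0 0 0 0 -1" --pt "0 -0.06 0 0 0 0 -1" --pt "0 -0.06 0 0 0 0 -1"

```text
clock: 9.9
position: [0.5629, -0.1327, 0.1088]
tool_rot: [3.139, -0.0, 0.125]
force: [-0.7, -14.7, 5.7]
grip_width: -0.0004
finger_force: 6.2
```

The force has risen from 10 to 14.7 N with the motion nearly stopped, so the tip touches the blank. Next I retreat and come in behind the lever ball.

Request:
play_rows --pt "0 1 0 0 0 0 -1" --pt "0 3 0 0 0 0 -1" --pt "0 3 -4.5 0 0 0 -1" --pt "0 3 -9 0 0 0 -1" --pt "-3.5 3 -9 0 0 0 -1"

```text
clock: 10.4
position: [0.5366, -0.1639, 0.2031]
tool_rot: [3.14, -0.009, 0.129]
force: [0.1, -0.6, -1.2]
grip_width: 0.0005
finger_force: 0.0
```

Request:
play_rows --pt "-3.6 0 0 0 0 0 -1" --pt "-3.6 -1 1.5 0 0 0 -1" --pt "-3.6 -2 4 0 0 0 -1" --pt "-3.6 -2.4 4.4 0 0 0 -1" --pt "-3.6 -2.4 4.4 0 0 0 -1"

```text
clock: 10.9
position: [0.493, -0.1446, 0.154]
tool_rot: [-3.141, 0.001, 0.128]
force: [-0.5, -0.9, -0.5]
grip_width: -0.0002
finger_force: 0.0
```

```bash
python3 g.py p4
```

```text
(600, 788, 3)
[ 0.49367703 -0.14551271  0.15496488] [ 0.26091728 -0.06885661  0.28122027] 11.0
```

View pics/p4.png

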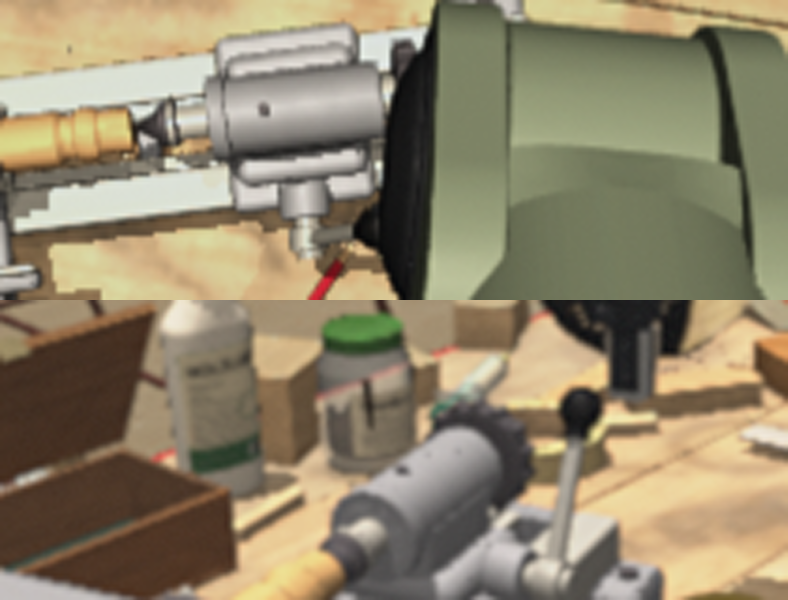

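The tip meets the blank (crop (135,125)), the blank's end hasn't moved, and the fingers stand about 28 mm behind the ball. Now I throw the lever toward the headstock.

Request:
play_rows --pt "0 -1 0 0 0 0 -1" --pt "0 -2 0 0 0 0 -1" --pt "0 -2.4 0 0 0 0 -1" --pt "0 -2.8 0 0 0 0 -1" --pt "0 -3.2 0 0 0 0 -1"

```text
clock: 11.5
position: [0.4892, -0.1131, 0.1544]
tool_rot: [3.141, -0.0, 0.127]
force: [0.6, -0.4, -0.8]
grip_width: -0.0002
finger_force: 0.0
```

Request:
play_rows --pt "0 -0.4 0 0 0 0 -1" --pt "0 -0.8 0 0 0 0 -1" --pt "0 -1.2 0 0 0 0 -1" --pt "0 -1.6 0 0 0 0 -1" --pt "0 -2 0 0 0 0 -1"

```text
clock: 12.0
position: [0.4868, -0.0941, 0.1545]
tool_rot: [3.141, -0.001, 0.126]
force: [0.7, -4.3, 2.0]
grip_width: -0.0002
finger_force: 2.1
```

Request:
play_rows --pt "0 -0.4 0 0 0 0 -1" --pt "0 -0.8 0 0 0 0 -1" --pt "0 -1.2 0 0 0 0 -1" --pt "0 -1.6 0 0 0 0 -1" --pt "0 -2 0 0 0 0 -1"

```text
clock: 12.5
position: [0.4839, -0.0732, 0.1542]
tool_rot: [-3.141, 0.0, 0.127]
force: [-0.8, -0.0, 0.7]
grip_width: 0.0001
finger_force: 0.3
```

The force has dropped to zero, so the lever tipped over. I'll back off and look.

Request:
play_rows --pt "0 2 0 0 0 0 -1" --pt "0 4 -2 0 0 0 -1" --pt "0 6 -6 0 0 0 -1" --pt "0 11 -8 0 0 0 -1" --pt "0 15 -8 0 0 0 -1"

```text
clock: 13.0
position: [0.5043, -0.2238, 0.2372]
tool_rot: [3.14, -0.004, 0.128]
force: [1.2, 0.8, 0.0]
grip_width: 0.0
finger_force: 0.0
```

```bash
python3 g.py p5
```

```text
(600, 788, 3)
[ 0.50274849 -0.22791845  0.23472643] [-0.17175361  1.40071512 -0.5062505 ] 13.1
```

View pics/p5.png

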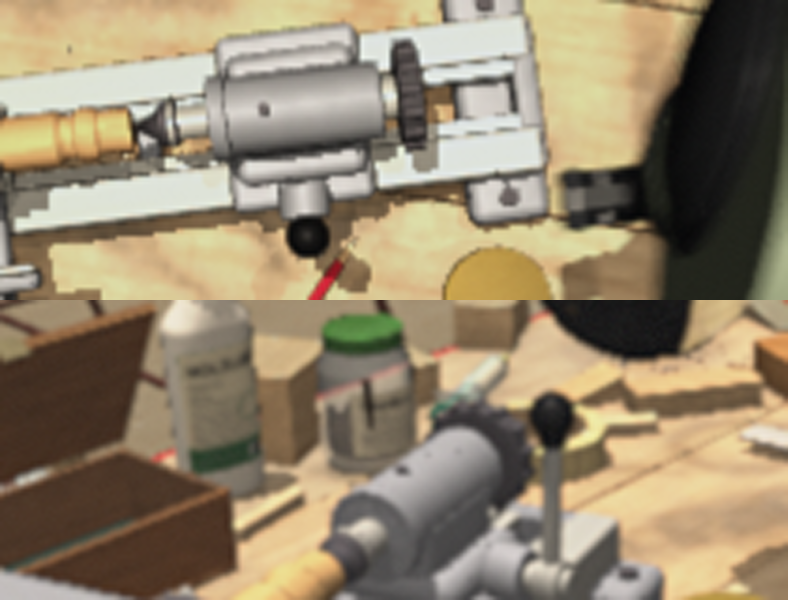

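The tip still meets the blank, but the ball (top crop (308,237)) stands about over the shaft, so the lever is near upright. I'll check whether it is still moving.

```bash
python3 - <<'E'
from h import *
for i in range(6):
    p,_=viewer.grab_frame('top'); r=p[195:215,250:275].max(2)<60
    v,u=np.nonzero(r); U,V=250+u.mean(),195+v.mean()
    X=atz('top',U,V,.177); d=X-np.array([.4813,-.0548,.177]); print(len(u),U,V,X.round(4),(d@[-.1267,.992,0]).round(4),observe()['clock'])
E
```

```text
98 266.61224489795916 201.9387755102041 [ 0.4835 -0.0627  0.177 ] -0.0081 13.15
84 270.4047619047619 201.17857142857142 [ 0.485 -0.07   0.177] -0.0156 13.2
4 274.0 201.5 [ 0.4844 -0.077   0.177 ] -0.0224 13.25
9 273.6666666666667 200.66666666666666 [ 0.4861 -0.0763  0.177 ] -0.022 13.3
3 274.0 201.0 [ 0.4854 -0.077   0.177 ] -0.0225 13.35
4 274.0 201.5 [ 0.4844 -0.077   0.177 ] -0.0224 13.4
```

It fell back to the free side because the last push stopped just about upright. I'll repeat with 3 cm more travel.

Request:
play_rows --pt "0 -4 2 0 0 0 -1" --pt "0 -7 6 0 0 0 -1" --pt "0 -7.5 8 0 0 0 -1" --pt "0 -8.5 8 0 0 0 -1" --pt "0 -9.5 8 0 0 0 -1"

```text
clock: 13.9
position: [0.4912, -0.1275, 0.1548]
tool_rot: [-3.142, -0.0, 0.127]
force: [0.8, -0.9, -0.3]
grip_width: 0.0001
finger_force: 0.0
```

Request:
play_rows --pt "0 -0.5 0 0 0 0 -1" --pt "0 -1 0 0 0 0 -1" --pt "0 -1.5 0 0 0 0 -1" --pt "0 -2 0 0 0 0 -1" --pt "0 -2.5 0 0 0 0 -1"

```text
clock: 14.4
position: [0.4883, -0.1044, 0.1549]
tool_rot: [3.14, -0.001, 0.126]
force: [1.1, -7.4, 4.4]
grip_width: -0.0002
finger_force: 3.4
```

Request:
play_rows --pt "0 -0.6 0 0 0 0 -1" --pt "0 -1.2 0 0 0 0 -1" --pt "0 -1.8 0 0 0 0 -1" --pt "0 -2.4 0 0 0 0 -1" --pt "0 -3 0 0 0 0 -1"

```text
clock: 14.9
position: [0.484, -0.0731, 0.1543]
tool_rot: [-3.141, 0.0, 0.127]
force: [-0.1, 0.5, 0.3]
grip_width: -0.0
finger_force: 0.3
```

Request:
play_rows --pt "0 -0.3 0 0 0 0 -1" --pt "0 -0.6 0 0 0 0 -1" --pt "0 -0.9 0 0 0 0 -1" --pt "0 -1.2 0 0 0 0 -1" --pt "0 -1.5 0 0 0 0 -1"

```text
clock: 15.4
position: [0.4821, -0.0587, 0.1543]
tool_rot: [-3.142, 0.0, 0.127]
force: [0.4, 0.1, 0.1]
grip_width: 0.0001
finger_force: 0.0
```

Force is zero and the fingers are about 2 cm past upright contact. I'll retreat and check.

Request:
play_rows --pt "0 2 0 0 0 0 -1" --pt "0 4 -2 0 0 0 -1" --pt "0 7 -6 0 0 0 -1" --pt "0 12 -8 0 0 0 -1" --pt "0 17 -8 0 0 0 -1"

```text
clock: 15.9
position: [0.5045, -0.2253, 0.2372]
tool_rot: [3.14, -0.004, 0.128]
force: [1.2, 0.3, -0.9]
grip_width: 0.0002
finger_force: 0.0
```

Request:
play_rows --pt "0 1 0 0 0 0 -1" --pt "0 1 0 0 0 0 -1" --pt "0 1 0 0 0 0 -1" --pt "0 1 0 0 0 0 -1" --pt "0 1 0 0 0 0 -1"

```text
clock: 16.4
position: [0.5047, -0.2327, 0.2342]
tool_rot: [-3.141, -0.0, 0.128]
force: [0.6, 0.5, -0.3]
grip_width: -0.0001
finger_force: 0.0
```

```bash
python3 - <<'E'
from h import *
p,_=viewer.grab_frame('top'); q,_=viewer.grab_frame('side')
z=lambda a,f:cv2.resize(a[:,:,::-1],None,fx=f,fy=f,interpolation=cv2.INTER_CUBIC)
im=np.vstack([z(p[150:225,195:345],5),z(q[145:190,180:330],5)])
cv2.imwrite('pics/p6.png',im)
E
```

```text
(no output)
```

View pics/p6.png

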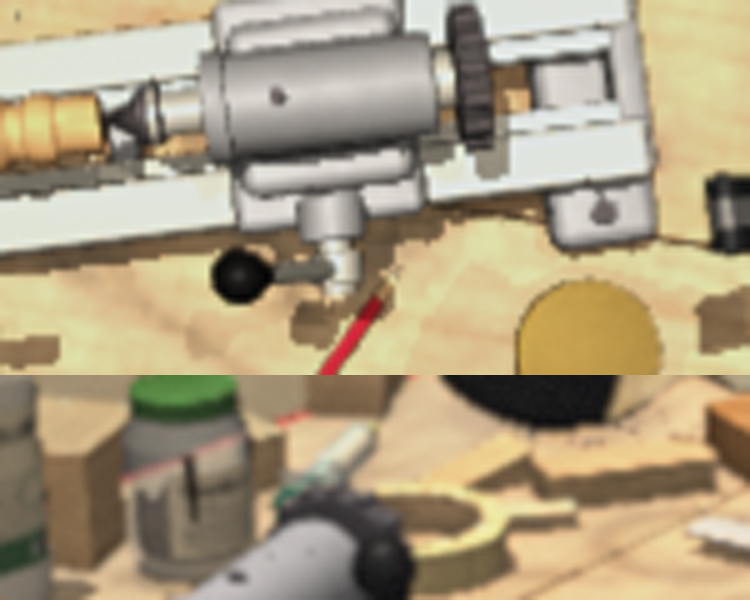

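The lever now leans fully toward the headstock, with the ball at crop (242,275). The tip meets the unmoved blank at (105,115), and the tin hasn't moved. Handing in.

```bash
python3 -c "
from workcell import bot
print(bot.job_done())"
```

```text
the job is handed in; nothing more can be done
None
```

The tailstock's centre just touches the blank, which hasn't moved, and the lever is thrown fully toward the headstock. I take that as the locked side because the tailstock slid freely with the lever the other way; I didn't push it again after locking.

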